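# Put the paints back in the caddy, leave the glue, pump and rinse jar

### The job

Put the four paints away in the green caddy: the slim dropper bottle, the medium flip-top bottle, the tall bottle and the lidded jar, each standing upright on the floor of the pocket made to its size, the narrowest pocket for the slimmest and so on up to the widest for the jar. Leave the glue bottle with the long nozzle, the pump bottle and the open rinse jar standing where they are; they are not paints.

Things in the scene. Friction and masses are not known exactly. Their poses are not given: they have to be found in the camera images.
- caddy: Mint-green plastic caddy, fixed: open box 88 x 258 mm (x by y), 35 mm high; walls and dividers 4 mm, inner floor 4 mm above the bench. Four pockets in a row along its y, each 80 mm long in x, centred at x = 0; widths 44, 54, 64, 76 mm, centred at y = -103, -50, +13, +87 mm. Each is 16 mm wider than its container. Origin: centre of the underside, z up; yaw within 0.2 rad.
- dropper: Paint: the slim dropper bottle, 28 mm in diameter, 88 mm tall, white with a paper label; straight sides up to 60 mm, then a small tapered black cap (18 mm at its foot, 10 mm at the tip). About 35 g. Its place is the 44 mm pocket. Origin: centre of its underside; z up through the cap.
- fliptop: Paint: the medium flip-top bottle, 38 mm in diameter, 95 mm tall, white with a paper label; straight sides up to 70 mm, a sloped shoulder, then a flat-topped black cap 29 mm in diameter. About 85 g. Its place is the 54 mm pocket. Origin: centre of its underside; z up through the cap.
- tall: Paint: the tall bottle, 48 mm in diameter, 122 mm tall, white with a paper label; straight sides up to 92 mm, a sloped shoulder, then a flat black cap 29 mm in diameter. About 190 g. Its place is the 64 mm pocket. Origin: centre of its underside; z up through the cap.
- jar: Paint: the squat jar with its black screw lid on, 60 mm in diameter over the lid and 60 mm tall; white body 57 mm in diameter, the lid from 40 mm up. About 150 g. Its place is the 76 mm pocket. Origin: centre of its underside; z up through the cap.
- glue: Not paint, stays: glue bottle with the same white body as the flip-top bottle (38 mm in diameter, straight up to 70 mm) but a long pointed black nozzle, 125 mm tall in all. Stands loose. Origin: centre of its underside; z up through the cap.
- pump: Not paint, stays: varnish pump bottle with the same white body as the tall bottle (48 mm in diameter) but a black pump head whose spout sticks out 40 mm towards the robot side, 136 mm tall in all. Stands loose. Origin: centre of its underside; z up through the cap.
- rinse_jar: Not paint, stays: open rinse jar, the same white body as the paint jar (57 mm in diameter, 56 mm tall) but without a lid, so that one looks into it. Stands loose. Origin: centre of its underside; z up.
- gourd: Bystander, fixed: the tan pear-shaped gourd being decorated, on a black ring stand, 110 mm in diameter, about 165 mm tall with its stem; it stands beside the caddy. Origin: centre of its underside.

How it is judged:
By the outcome, as a careful person would: the job done as asked, in the order asked, and still so for the second after the job is handed in, with the robot touching nothing.
It also fails if it takes over 106 s, if anything falls off the work surface, if the arm or the gripper's body presses on something with over 40 N, if the wrist force passes 120 N, or if a joint passes its speed limit or range.

### The arm

A 7-joint arm with a two-finger parallel gripper is mounted at the origin on the work surface. World frame = base frame: x ahead of the robot, y to its left, z up, the work surface at z = 0. Lengths are in m, angles in rad, forces in N, time in s.
With the tool pointing down it reaches from about 0.425 to 0.925 m from the base axis. Payload 6.8 kg.
Tool frame: the origin (TCP) lies at the very end of the fingers, on their centre line; the grasp point (between the pads) lies 19 mm behind it; z points along the fingers, y is the line along which they close (so a half turn about z gives the same grasp; the last joint's range is limited). The gripper opens to 85 mm and grips with 20 to 120 N. Pads are 22 mm wide; open, the fingers measure 114 mm over their backs; the gripper's body (76 mm by 85 mm) begins 54 mm behind the grasp point. The pads swing forward as they close: fully open they stand 13 mm farther back than shut.
Start: joints at [1.179, 0.477, 0.022, 1.555, -0.011, 1.109, -0.083], TCP at [0.189, -0.648, 0.231] pointing down, gripper open.
Joint ranges: [-2.96, 2.96], [-0.34, 2.1], [-1.41, 1.46], [0.24, 2.44], [-1.37, 4.51], [0.17, 1.92], [-2.96, 2.96]. Speed limits (rad/s): [2.39, 2.39, 3.14, 3.14, 3.14, 3.14, 3.14].

### API

Orientations are given as a unit quaternion [w, x, y, z].
In Python, from station import bot gives the robot as it stands. The module is installed in compiled form; this text tells all that it offers.
- The arm moves only by the shell command python3 -m jog 'ROWS' [OPENING] [FORCE]. ROWS is JSON, a list of rows, each a list of 4 numbers: the shift along the tool's x, y, z in cm, then the turn about the tool's z in rad. In form: [[x, y, z, spin], ...]. A call has 1 to 20 rows; each row is the pose to reach, as a shift and turn from the pose commanded when the call began, along the tool's axes at that moment; what a row does not reach only later rows make up. A row lasts 1/12 s, in which the tool goes at most 41.7 mm and 7.16 degrees, less where a joint would pass 70% of its speed; a pose out of reach is approached as far as the arm can. A call with a gripper value outside its range is refused whole. OPENING is the closure, from -1 (fully open) to 1 (shut), set as the call begins (- or left out, the last holds). The fingers move at their own pace and stop on an object; FORCE is the grip in N (left out, the last holds). Time passes only in rows, so rows that repeat a pose let the fingers close. It gives the time, the measured TCP pose, the force, the opening and the grip force at its end, in the units of the state.
- bot.get_obs(): the state, without advancing time (a new reading comes with each control period).
- bot.read_camera(name): name is "side" or "top" or "wrist"; returns a dict with "pixels" (420x560x3 uint8, red, green, blue), "depth" (420x560 float32, m along the optical axis (not along the pixel's ray), 0 where there is no reading), "fovy" (degrees; the focal length in pixels is half the picture's height over the tangent of half this angle, whatever the lens; pixels are square), "cx", "cy" (the principal point, pixels), "distortion" ([k1, k2, p1, p2, k3] as OpenCV has them; the pictures are not rectified), "pose" (4x4, takes a point from camera to world coordinates). Camera axes: x right, y down, z forward; pixel columns grow to the right and rows downward; lengths in m; the calibration is good to about 2 mm. A picture is of the moment at which its call begins.
- bot.hand_in(): hands the job in; it is judged then, once.
The state is a dict: "t": time; "q": joint angles; "joint_vel": joint speeds; "joint_torque": joint torques, N m; "eef_pos": TCP position; "tool_rot": TCP orientation; "contact_force": force on the tool from outside, world axes, zero at the start; "torque": the same for the moment, N m; "gripper_width": opening from 0.0 (shut) to 1.0 (fully open); "grasp_force": force on a finger pad.
Only numpy, scipy, OpenCV 4.12 (cv2) and the standard library are available. Lean on these libraries where they do the work, as an engineer would, in place of code of your own. Each camera call takes 0.05 s, during which the arm holds its last target. There are 200 camera calls.

## Working session

There is one attempt and no reset: what is moved stays moved. The work goes in short steps, Python scripts to look and compute and a shell command to move; the robot and the scene stay as the last step left them, time stands still between calls to the robot, and variables do not carry over. Pictures are saved under pics/ and viewed, at most 14 in all, crops included, and the job is handed in when it is done.

```bash
mkdir -p pics && python3 - <<'E'
from station import bot
import cv2,numpy as np,pickle
o=bot.get_obs();print({k:np.round(v,3) for k,v in o.items()})
for n in["top","side"]:
    c=bot.read_camera(n);pickle.dump(c,open(f"{n}.pkl","wb"))
    cv2.imwrite(f"pics/{n}0.png",c["pixels"][:,:,::-1]);print(n,c["fovy"],c["cx"],c["cy"],c["distortion"],np.round(c["pose"],3))
E
```

```text
{'t': np.float64(0.0), 'q': array([ 1.179,  0.478,  0.022,  1.556, -0.011,  1.109, -0.083]), 'joint_vel': array([ 0.   , -0.   , -0.001,  0.001,  0.   , -0.001, -0.001]), 'joint_torque': array([-0.0000e+00, -5.9645e+01,  1.6080e+00, -2.8119e+01,  1.2000e-02,
        9.0000e-03, -0.0000e+00]), 'eef_pos': array([ 0.189, -0.647,  0.23 ]), 'tool_rot': array([-0.001,  0.99 ,  0.141, -0.   ]), 'contact_force': array([ 0.492, -0.039,  0.09 ]), 'torque': array([0.022, 0.034, 0.015]), 'grasp_force': np.float64(0.0), 'gripper_width': np.float64(1.002)}
top 47.859799064114426 272.95190452081715 210.1315335602743 [-0.05592864  0.          0.          0.          0.        ] [[-0.016 -0.991  0.131  0.359]
 [-1.     0.018  0.013 -0.02 ]
 [-0.015 -0.131 -0.991  1.211]
 [ 0.     0.     0.     1.   ]]
side 42.8482391248635 281.15352183102885 212.51353607585787 [-0.08788089  0.          0.          0.          0.        ] [[-0.841 -0.35   0.412  0.075]
 [-0.54   0.572 -0.618  0.679]
 [-0.019 -0.742 -0.67   0.786]
 [ 0.     0.     0.     1.   ]]
```

View pics/top0.png

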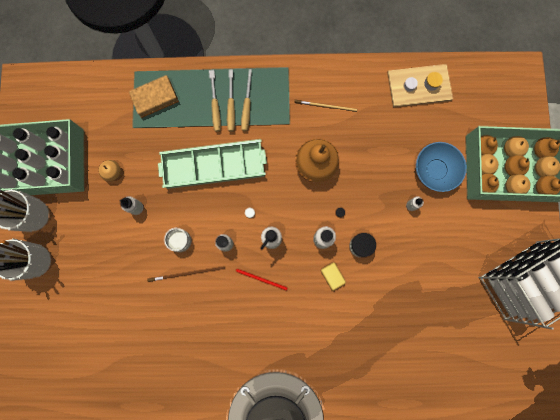

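View pics/side0.png

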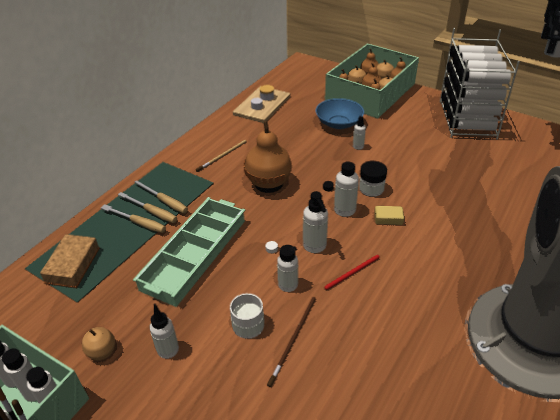

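The top view shows, left to right, glue (131,205), rinse jar (178,240), flip-top (224,242), pump (271,238), tall (325,237), jar (363,245) and dropper (415,204). The caddy is at (213,163) with its widest pocket on the left (+y), and the gourd is at (318,160). The side view agrees: nozzle bottle at (164,330), pump at (315,220). A rack of bottles at the right (530,270) has to be avoided.

```bash
cat > h.py <<'E'
import numpy as np,cv2
from station import bot
def K(c):
    f=210/np.tan(np.radians(c["fovy"]/2));return np.array([[f,0,c["cx"]],[0,f,c["cy"]],[0,0,1]])
def rays(c,px):
    u=cv2.undistortPoints(np.float64(px).reshape(-1,1,2),K(c),np.array(c["distortion"]))[:,0]
    return np.c_[u,np.ones(len(u))]
def onplane(c,px,z):
    d=rays(c,px)@c["pose"][:3,:3].T;o=c["pose"][:3,3]
    return o+d*((z-o[2])/d[:,2])[:,None]
def cloud(c):
    v,u=np.mgrid[:420,:560];r=rays(c,np.c_[u.ravel(),v.ravel()])*c["depth"].ravel()[:,None]
    return (r@c["pose"][:3,:3].T+c["pose"][:3,3]).reshape(420,560,3)
def go(x,y,z,cyaw=None):
    "print tool-frame row to reach TCP x,y,z with closing axis at world angle cyaw (mod pi)"
    o=bot.get_obs();w,a,b,e=o["tool_rot"];from scipy.spatial.transform import Rotation as R
    M=R.from_quat([a,b,e,w]).as_matrix();d=M.T@(np.array([x,y,z])-o["eef_pos"])*100
    s=0
    if cyaw is not None:
        cur=np.arctan2(M[1,1],M[0,1]);s=-((cyaw-cur+np.pi/2)%np.pi-np.pi/2)
    print("row",np.round(d,2),"spin",round(s,3))
E
python3 - <<'E'
import pickle,numpy as np,cv2
from h import *
T=pickle.load(open("top.pkl","rb"));S=pickle.load(open("side.pkl","rb"))
P={"T":cloud(T),"S":cloud(S)}
# object tops from both clouds: approximate centre + height band
for n,px,z0,z1 in[("dropper",(415,204),.062,.095),("fliptop",(224,242),.088,.1),("tall",(325,237),.115,.128),("jar",(363,245),.053,.065),("pump",(271,238),.08,.14),("rinse_jar",(178,240),.05,.06),("glue",(131,205),.075,.13)]:
    g=onplane(T,[px],(z0+z1)/2)[0]
    for k in"TS":
        c=P[k];m=(np.hypot(c[...,0]-g[0],c[...,1]-g[1])<.035)&(c[...,2]>z0)&(c[...,2]<z1)
        q=c[m]
        if len(q)>3:
            (cx,cy),r=cv2.minEnclosingCircle(np.float32(q[:,:2]));print(n,k,len(q),np.round([cx,cy,r,q[:,2].max()],4),"mean",np.round(q.mean(0),4))
for k,C in(("T",T),("S",S)):
    c=P[k];h=cv2.cvtColor(C["pixels"],cv2.COLOR_RGB2HSV)
    m=(c[...,2]>.028)&(c[...,2]<.042)&(h[...,0]>50)&(h[...,0]<95)&(h[...,1]>25)&(abs(c[...,0]-.55)<.15)&(abs(c[...,1]-.12)<.2)
    q=c[m][:,:2]*1000;print("caddy",k,len(q),cv2.minAreaRect(np.float32(q)))
m=(P["T"][...,2]>.05)
for a,b in((-.4,-.55),(-.55,-.8)):
    w=m&(P["T"][...,1]<a)&(P["T"][...,1]>b)&(P["T"][...,0]<.5);q=P["T"][w];print("right side stuff",len(q),q.min(0) if len(q) else 0,q.max(0) if len(q) else 0)
c=P["T"];m=(np.hypot(c[...,0]-.53,c[...,1]+.1)<.1)&(c[...,2]>.05);q=c[m];print("gourd",q.min(0),q.max(0))
im=T["pixels"][130:200,145:350,::-1];cv2.imwrite("pics/caddy.png",cv2.resize(im,None,fx=3.9,fy=3.9,interpolation=2))
E
```

```text
dropper T 76 [ 0.525  -0.3608  0.0135  0.0928] mean [ 0.524  -0.3582  0.0743]
dropper S 86 [ 0.5284 -0.3569  0.0129  0.0918] mean [ 0.5271 -0.3549  0.0734]
fliptop T 107 [0.4336 0.118  0.0144 0.0992] mean [0.434  0.1183 0.095 ]
fliptop S 190 [0.4355 0.1193 0.0161 0.0981] mean [0.4351 0.121  0.0942]
tall T 124 [ 0.4421 -0.1271  0.0142  0.1271] mean [ 0.4418 -0.127   0.122 ]
tall S 115 [ 0.4428 -0.1262  0.0155  0.1245] mean [ 0.4433 -0.1239  0.121 ]
jar T 474 [ 0.4224 -0.2234  0.0304  0.0649] mean [ 0.4227 -0.2226  0.0602]
jar S 410 [ 0.4265 -0.2216  0.0315  0.0645] mean [ 0.425  -0.2182  0.0594]
pump T 335 [0.4388 0.0068 0.0303 0.1397] mean [0.441  0.0025 0.1122]
pump S 577 [0.4424 0.0127 0.0305 0.1387] mean [0.4404 0.0122 0.1077]
rinse_jar T 86 [0.4442 0.2357 0.0288 0.0597] mean [0.4442 0.2366 0.0551]
rinse_jar S 190 [0.4465 0.2382 0.0294 0.0595] mean [0.4446 0.2333 0.0541]
glue T 138 [0.5321 0.352  0.0165 0.1255] mean [0.5308 0.3496 0.0908]
glue S 326 [0.5338 0.3538 0.016  0.1269] mean [0.5297 0.356  0.0928]
caddy T 862 ((638.3434448242188, 150.66708374023438), (94.99652099609375, 273.53887939453125), 5.971709728240967)
caddy S 1529 ((640.5798950195312, 151.77102661132812), (96.55829620361328, 276.2760314941406), 5.836584091186523)
right side stuff 647 [ 0.28197341 -0.54999882  0.05002611] [ 0.35628209 -0.5190398   0.22659407]
right side stuff 3307 [ 0.23018485 -0.68220454  0.05002755] [ 0.42675069 -0.5500077   0.22488456]
gourd [ 0.43025614 -0.16060119  0.0503158 ] [ 0.62941746 -0.06379826  0.14568653]
```

View pics/caddy.png

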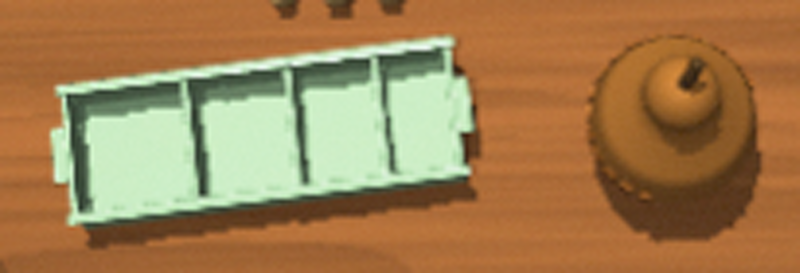

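The crop shows the caddy rim corners at about (57,88), (452,38), (470,175) and (73,222), with the widest pocket on the left. Next I'll fix the caddy pose and compute the pocket targets.

```bash
python3 - <<'E'
import pickle,numpy as np
from h import *
T=pickle.load(open("top.pkl","rb"))
p=np.array([(57,88),(452,38),(470,175),(73,222)])/3.9+[145,130]-0.4
q=onplane(T,p,.035);print(np.round(q,4))
L=(q[0]+q[3])/2;R=(q[1]+q[2])/2;print("ctr",(L+R)/2,"len",np.linalg.norm(L-R),"yaw",np.arctan2(-(L-R)[0],(L-R)[1]))
th=.104;c=np.array([.6395,.151])
for n,l in(("dropper",-.103),("fliptop",-.05),("tall",.013),("jar",.087)):print(n,np.round(c+l*np.array([-np.sin(th),np.cos(th)]),4))
go(.526,-.359,.2,th)
E
python3 -m jog '[[0,0,-4,0],[0,0,-8,0],[0,0,-12,0],[0,0,-16,0],[0,0,-18,0],[0,0,-18,0]]' -1
```

```text
[[0.6703 0.2852 0.035 ]
 [0.6983 0.0245 0.035 ]
 [0.6063 0.014  0.035 ]
 [0.5804 0.2731 0.035 ]]
ctr [0.63879877 0.14920636 0.035     ] len 0.26133602512974324 yaw 0.10330227579800975
dropper [0.6502 0.0486]
fliptop [0.6447 0.1013]
tall [0.6382 0.1639]
jar [0.6305 0.2375]
row [ 40.45 -18.25   3.07] spin -1.391
t: 0.6
eef_pos: [0.1895, -0.6497, 0.4176]
tool_rot: [0.005, 0.99, 0.141, 0.001]
contact_force: [-0.3, -0.6, 0.2]
gripper_width: 0.998
grasp_force: 0.0
```

```bash
python3 -m jog '[[3,-1.4,0,-0.1],[6,-2.8,0,-0.2],[9,-4.2,0,-0.3],[12,-5.6,0,-0.4],[15,-7,0,-0.5],[18,-8.3,0,-0.6],[21,-9.6,0,-0.7],[24,-11,0,-0.8],[27,-12.4,0,-0.9],[30,-13.7,0,-1.0],[33,-15,3,-1.1],[36,-16.4,6,-1.2],[39,-17.7,9,-1.3],[40.4,-18.2,12,-1.39],[40.4,-18.2,15,-1.39],[40.4,-18.2,17,-1.39],[40.4,-18.2,18,-1.39]]' && python3 -c "
from h import *
go(.526,-.359,.027,.104)"
```

```text
t: 2.02
eef_pos: [0.5239, -0.3585, 0.2265]
tool_rot: [-0.004, 0.669, 0.743, -0.001]
contact_force: [0.3, 0.3, -0.1]
gripper_width: 1.0
grasp_force: 0.0
row [-0.16  0.31 19.95] spin 0.0
```

```bash
python3 -m jog '[[-0.16,0.2,3,0],[-0.16,0.2,6,0],[-0.16,0.2,9,0],[-0.16,0.2,12,0],[-0.16,0.2,15,0],[-0.16,0.2,17,0],[-0.16,0.2,18.5,0],[-0.16,0.2,19.5,0],[-0.16,0.2,20,0],[-0.16,0.2,20,0]]' 0 20 && python3 -m jog '[[0,0,0,0],[0,0,0,0],[0,0,0,0],[0,0,0,0],[0,0,0,0],[0,0,0,0],[0,0,0,0],[0,0,0,0]]' 1 30 && python3 -c "
from h import *
import cv2
cv2.imwrite('pics/d1.png',bot.read_camera('wrist')['pixels'][:,:,::-1])
go(.6502,.0486,.031,.104)"
```

```text
t: 2.85
eef_pos: [0.5276, -0.3616, 0.0307]
tool_rot: [-0.001, 0.67, 0.742, -0.0]
contact_force: [0.6, 0.9, 0.7]
gripper_width: 0.496
grasp_force: 0.0
t: 3.52
eef_pos: [0.5287, -0.362, 0.0323]
tool_rot: [0.001, 0.67, 0.743, 0.0]
contact_force: [-1.0, 0.6, 6.3]
gripper_width: 0.312
grasp_force: 31.5
row [39.6  16.3   0.11] spin -0.001
```

View pics/d1.png

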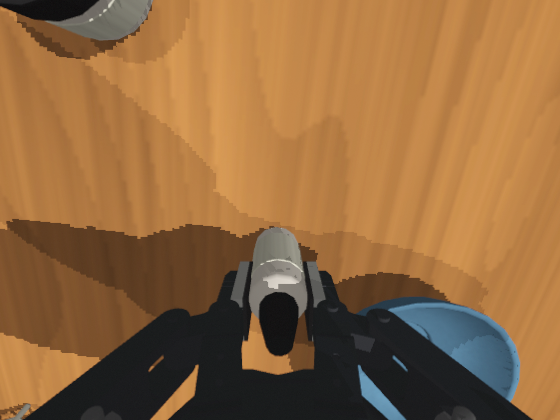

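The wrist view shows the dropper upright between the pads at (280,270). Carry it over the gourd.

```bash
python3 -m jog '[[0,0,-1.5,0],[0,0,-4.5,0],[0,0,-8,0],[0,0,-12,0],[0,0,-16,0],[1,0.4,-19.5,0],[3,1.2,-22,0],[6,2.5,-22,0],[9.3,3.8,-22,0],[12.6,5.2,-22,0],[16,6.6,-22,0],[19.5,8,-22,0],[23,9.5,-22,0],[26.5,10.9,-22,0],[30,12.4,-22,0],[33,13.6,-22,0],[36,14.8,-22,0],[38.3,15.8,-22,0],[39.6,16.3,-22,0],[39.6,16.3,-22,0]]' && python3 -m jog '[[0,0,2,0],[0,0,5,0],[0,0,8,0],[0,0,10,0],[0,0,10,0]]' && python3 -c "
from h import *
go(.6502,.0486,.038,.104)
import cv2
cv2.imwrite('pics/d2.png',bot.read_camera('wrist')['pixels'][:,:,::-1])"
```

```text
t: 5.23
eef_pos: [0.6494, 0.0536, 0.2511]
tool_rot: [-0.001, 0.668, 0.744, 0.001]
contact_force: [-0.3, 1.0, -0.8]
gripper_width: 0.315
grasp_force: 30.9
t: 5.65
eef_pos: [0.646, 0.0456, 0.1462]
tool_rot: [-0.002, 0.671, 0.742, -0.004]
contact_force: [-1.2, -0.1, -0.7]
gripper_width: 0.316
grasp_force: 30.9
row [ 0.28  0.54 10.81] spin -0.003
```

View pics/d2.png

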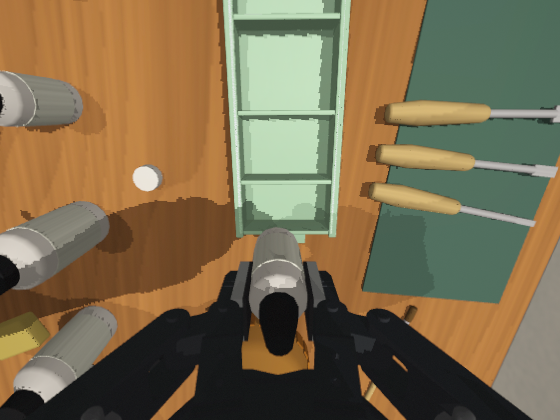

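The view shows the caddy dividers at rows 181, 113 and 16, and the end wall at about row 235. I'll use these to check the caddy pose independently.

```bash
python3 - <<'E'
from h import *
c=bot.read_camera("wrist");th=.104;ctr=np.array([.639,.1505])
px=[(240,181),(333,181),(237,113),(338,113),(234,16),(348,16)]
q=onplane(c,px,.035)[:,:2]-ctr
Rm=np.array([[np.cos(th),-np.sin(th)],[np.sin(th),np.cos(th)]])
print(np.round(q@Rm*1000,1),"expect y -79,-21,47; x -+42")
# bottle bottom-ish: cloud of gripped bottle
P=cloud(c);o=bot.get_obs();e=o["eef_pos"];print(e)
m=(np.hypot(P[...,0]-e[0],P[...,1]-e[1])<.03)&(P[...,2]>.1)&(P[...,2]<.15)
mm=np.zeros_like(m);mm[228:275,245:305]=1;m&=mm
z=P[m];print(len(z))
for a in np.arange(.1,.15,.01):
    w=z[(z[:,2]>a)&(z[:,2]<a+.01)]
    if len(w)>5: print(a,np.round((w.min(0)+w.max(0))/2,4),np.round(w.max(0)-w.min(0),4))
E
```

```text
[[-36.4 -76.8]
 [ 46.4 -77. ]
 [-36.3 -19.6]
 [ 47.2 -19.8]
 [-35.3  49.6]
 [ 50.5  49.2]] expect y -79,-21,47; x -+42
[0.6491626  0.04715702 0.15115881]
883
0.11 [0.6454 0.0558 0.1188] [0.026  0.0129 0.0023]
0.12 [0.6463 0.0577 0.125 ] [0.0269 0.0109 0.0099]
0.13 [0.6461 0.0569 0.135 ] [0.0278 0.0131 0.01  ]
0.13999999999999999 [0.6463 0.0569 0.145 ] [0.0278 0.0132 0.01  ]
```

```bash
python3 -m jog '[[0.05,0.1,1,0],[0.1,0.3,3,0],[0.1,0.3,5.5,0],[0.1,0.3,7.5,0],[0.1,0.3,9,0],[0.1,0.3,10.2,0],[0.1,0.3,11,0],[0.1,0.3,11.4,0],[0.1,0.3,11.5,0],[0.1,0.3,11.5,0],[0.1,0.3,11.5,0]]' && python3 -m jog '[[0,0,0,0],[0,0,0,0],[0,0,0,0],[0,0,0,0],[0,0,0,0]]' 0.1 && python3 -m jog '[[0,0,-1,0],[0,0,-3,0],[0,0,-6,0],[0,0,-9,0],[0,0,-12,0],[0,0,-15,0],[0,0,-18,0],[0,0,-19,0],[0,0,-19,0]]' && python3 -c "
from h import *
import cv2
cv2.imwrite('pics/d3.png',bot.read_camera('wrist')['pixels'][:,:,::-1])"
```

```text
t: 6.67
eef_pos: [0.6531, 0.0506, 0.0372]
tool_rot: [0.001, 0.67, 0.743, 0.001]
contact_force: [-0.8, -0.1, 0.2]
gripper_width: 0.313
grasp_force: 30.9
t: 7.08
eef_pos: [0.6525, 0.0504, 0.0365]
tool_rot: [0.0, 0.67, 0.743, 0.0]
contact_force: [-0.1, 0.1, -0.3]
gripper_width: 0.451
grasp_force: 0.0
t: 7.83
eef_pos: [0.6542, 0.051, 0.2306]
tool_rot: [0.002, 0.67, 0.743, 0.003]
contact_force: [-0.2, 0.1, -1.1]
gripper_width: 0.455
grasp_force: 0.0
```

View pics/d3.png

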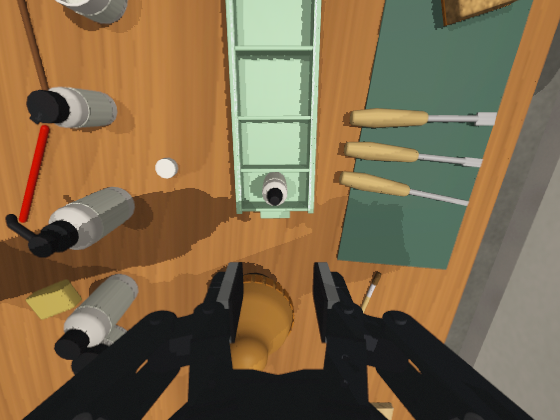

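The dropper stands in the narrow end pocket at (274,188). Next, the flip-top.

```bash
python3 -m jog '[[0.9,-2.1,0,0],[1.9,-4.6,0,0],[3,-7.2,0,0],[4.2,-9.8,0,0],[5.3,-12.4,0,0],[6.4,-15,0,0],[7.5,-17.5,0,0],[8.5,-19.7,1,0],[9.1,-21,3,0],[9.1,-21,6,0],[9.1,-21,9,0],[9.1,-21,12,0],[9.1,-21,14.5,0],[9.1,-21,16.5,0],[9.1,-21,18,0],[9.1,-21,18.8,0],[9.1,-21,18.8,0],[9.1,-21,18.8,0]]' -0.6 20 && python3 -m jog '[[0,0,0,0],[0,0,0,0],[0,0,0,0],[0,0,0,0],[0,0,0,0],[0,0,0,0],[0,0,0,0]]' 1 40 && python3 -c "
from h import *
import cv2
cv2.imwrite('pics/f1.png',bot.read_camera('wrist')['pixels'][:,:,::-1])"
```

```text
t: 9.38
eef_pos: [0.4334, 0.1192, 0.0379]
tool_rot: [-0.001, 0.67, 0.743, -0.001]
contact_force: [0.1, -0.7, -0.2]
gripper_width: 0.801
grasp_force: 0.0
t: 9.97
eef_pos: [0.435, 0.1196, 0.0393]
tool_rot: [0.001, 0.67, 0.742, 0.001]
contact_force: [-0.4, -0.4, 6.2]
gripper_width: 0.435
grasp_force: 39.6
```

View pics/f1.png

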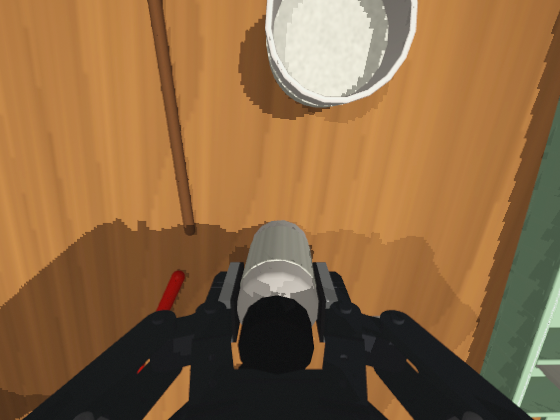

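The flip-top is held upright at (278,290), with the rinse jar untouched above it.

```bash
python3 -m jog '[[0,0,-1.5,0],[0,0,-4.5,0],[0,0,-8,0],[0,0.5,-11,0],[-0.3,2,-13,0],[-0.8,4.3,-13,0],[-1.3,6.9,-13,0],[-1.8,9.6,-13,0],[-2.3,12.3,-13,0],[-2.8,15,-13,0],[-3.3,17.5,-13,0],[-3.7,19.7,-13,0],[-3.9,21,-12.5,0],[-3.9,21,-11,0],[-3.9,21,-9,0],[-3.9,21,-7.5,0],[-3.9,21,-7,0],[-3.9,21,-7,0]]' && python3 - <<'E'
from h import *
import cv2
c=bot.read_camera("wrist");cv2.imwrite('pics/f2.png',c['pixels'][:,:,::-1])
E
```

```text
t: 11.52
eef_pos: [0.6457, 0.1016, 0.1068]
tool_rot: [-0.001, 0.67, 0.743, -0.001]
contact_force: [0.4, -0.4, -0.7]
gripper_width: 0.431
grasp_force: 40.3
```

View pics/f2.png

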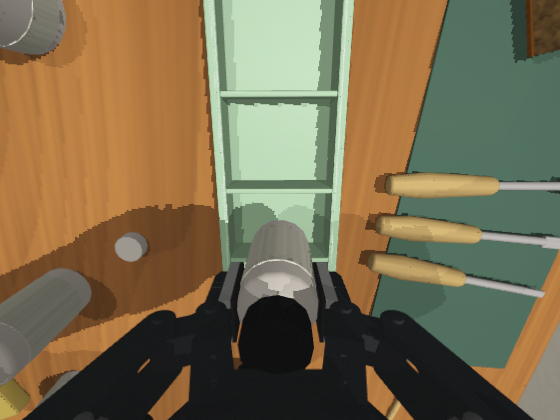

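The flip-top is over its pocket, between the dividers at rows 187 and 258.

```bash
python3 -m jog '[[0,0,1,0],[0,0,2.5,0],[0,0,4,0],[0,0,5.2,0],[0,0,6,0],[0,0,6.4,0],[0,0,6.5,0],[0,0,6.5,0],[0,0,6.5,0]]' && python3 -m jog '[[0,0,0,0],[0,0,0,0],[0,0,0,0],[0,0,0,0],[0,0,0,0]]' -0.12 && python3 -m jog '[[0,0,-1,0],[0,0,-3,0],[0,0,-6,0],[0,0,-9,0],[0,0,-12,0],[0,0,-15,0],[0,0,-17,0],[0,0,-18.4,0],[0,0,-18.4,0]]' && python3 - <<'E'
from h import *
import cv2
c=bot.read_camera("wrist");cv2.imwrite('pics/f3.png',c['pixels'][:,:,::-1])
E
```

```text
t: 12.32
eef_pos: [0.6471, 0.1022, 0.0432]
tool_rot: [0.0, 0.67, 0.743, 0.0]
contact_force: [-0.2, 0.1, -2.9]
gripper_width: 0.427
grasp_force: 40.0
t: 12.73
eef_pos: [0.6471, 0.1022, 0.0434]
tool_rot: [0.0, 0.67, 0.743, 0.0]
contact_force: [0.2, 0.9, -1.2]
gripper_width: 0.556
grasp_force: 0.0
t: 13.48
eef_pos: [0.6489, 0.103, 0.2322]
tool_rot: [0.002, 0.67, 0.743, 0.003]
contact_force: [0.6, -0.4, -0.0]
gripper_width: 0.559
grasp_force: 0.0
```

View pics/f3.png

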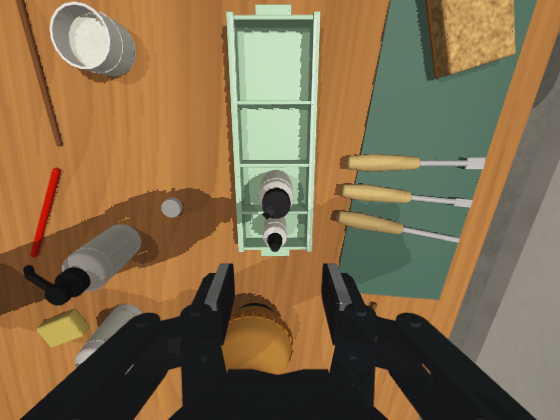

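The flip-top stands in the second pocket at (275,195), and the dropper is still upright beside it. Next, the tall bottle.

```bash
python3 -m jog '[[-1.3,-1.4,0,0],[-3.3,-3.6,0,0],[-5.6,-6.2,0,0],[-8,-8.8,0,0],[-10.4,-11.4,0,0],[-12.8,-14.1,0,0],[-15.2,-16.7,0,0],[-17.5,-19.3,0,0],[-19.5,-21.5,0,0],[-20.6,-22.7,1,0],[-20.6,-22.7,3,0],[-20.6,-22.7,6,0],[-20.6,-22.7,9,0],[-20.6,-22.7,12,0],[-20.6,-22.7,14.5,0],[-20.6,-22.7,16,0],[-20.6,-22.7,16.9,0],[-20.6,-22.7,16.9,0],[-20.6,-22.7,16.9,0]]' -0.8 20 && python3 -m jog '[[0,0,0,0],[0,0,0,0],[0,0,0,0],[0,0,0,0],[0,0,0,0],[0,0,0,0],[0,0,0,0]]' 1 60 && python3 -c "
from h import *
import cv2
cv2.imwrite('pics/t1.png',bot.read_camera('wrist')['pixels'][:,:,::-1])"
```

```text
t: 15.12
eef_pos: [0.4421, -0.1259, 0.0581]
tool_rot: [-0.0, 0.67, 0.743, -0.0]
contact_force: [1.1, -0.4, 0.1]
gripper_width: 0.901
grasp_force: 0.0
t: 15.7
eef_pos: [0.4434, -0.1264, 0.0596]
tool_rot: [0.001, 0.67, 0.742, 0.0]
contact_force: [-0.8, 1.3, 5.8]
gripper_width: 0.544
grasp_force: 60.5
```

View pics/t1.png

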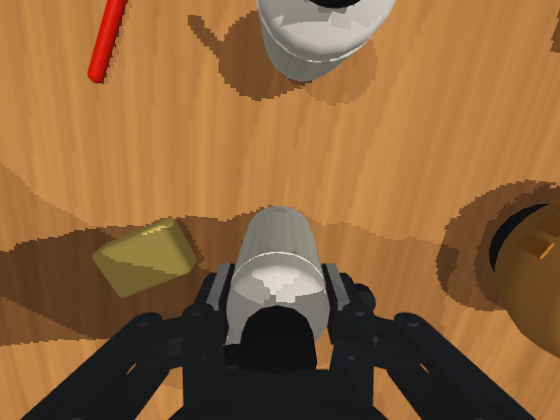

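The tall bottle is held upright at (278,285), with the pump behind it undisturbed.

```bash
python3 -m jog '[[0,0,-1.5,0],[0,0,-4.5,0],[0,0,-8,0],[0,0,-12,0],[0,0,-15.5,0],[0.7,0.6,-18,0],[2.5,2.1,-18.5,0],[5,4.2,-18.5,0],[7.7,6.5,-18.5,0],[10.4,8.8,-18.5,0],[13.1,11,-18.5,0],[15.8,13.3,-18.5,0],[18.5,15.6,-18.5,0],[21.2,17.8,-18.5,0],[23.7,20,-18.5,0],[25.8,21.7,-18.5,0],[27,22.7,-18,0],[27,22.7,-16,0],[27,22.7,-13,0],[27,22.7,-11,0]]' && python3 -m jog '[[0,0,1,0],[0,0,2,0],[0,0,2.5,0],[0,0,2.5,0]]' && python3 - <<'E'
from h import *
import cv2
c=bot.read_camera("wrist");cv2.imwrite('pics/t2.png',c['pixels'][:,:,::-1])
E
```

```text
t: 17.42
eef_pos: [0.6395, 0.1648, 0.1661]
tool_rot: [-0.0, 0.67, 0.743, -0.001]
contact_force: [0.1, -1.2, -2.6]
gripper_width: 0.541
grasp_force: 62.2
t: 17.75
eef_pos: [0.6403, 0.1653, 0.1429]
tool_rot: [-0.0, 0.67, 0.742, -0.0]
contact_force: [0.8, -0.4, -2.6]
gripper_width: 0.542
grasp_force: 62.2
```

View pics/t2.png

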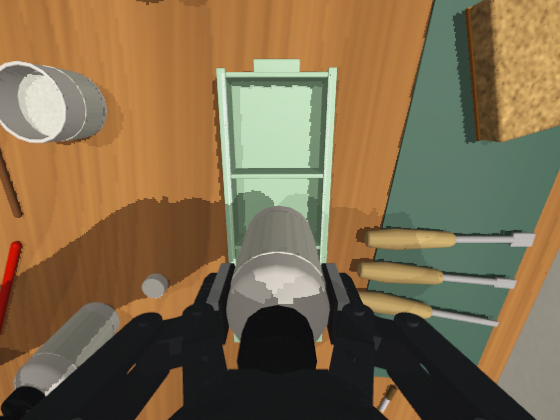

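The tall bottle is centred over the third pocket, with that pocket's dividers at rows 172 and about 250.

```bash
python3 -m jog '[[0,0,1,0],[0,0,2.5,0],[0,0,4,0],[0,0,5.5,0],[0,0,6.8,0],[0,0,7.6,0],[0,0,7.9,0],[0,0,8,0],[0,0,8,0],[0,0,8,0]]' && python3 -m jog '[[0,0,0,0],[0,0,0,0],[0,0,0,0],[0,0,0,0],[0,0,0,0]]' -0.4 && python3 -m jog '[[0,0,-1,0],[0,0,-3,0],[0,0,-6,0],[0,0,-9,0],[0,0,-12,0],[0,0,-15,0],[0,0,-16.5,0],[0,0,-16.7,0],[0,0,-16.7,0]]' && python3 - <<'E'
from h import *
import cv2
c=bot.read_camera("wrist");cv2.imwrite('pics/t3.png',c['pixels'][:,:,::-1])
c=bot.read_camera("top");P=cloud(c)
for n,g,z0,z1 in(("jar",(.4245,-.2225),.053,.068),("tall",(.641,.165),.118,.135)):
    q=P[(np.hypot(P[...,0]-g[0],P[...,1]-g[1])<.04)&(P[...,2]>z0)&(P[...,2]<z1)];print(n,len(q),cv2.minEnclosingCircle(np.float32(q[:,:2])) if len(q) else 0)
E
```

```text
t: 18.63
eef_pos: [0.6394, 0.1655, 0.0637]
tool_rot: [-0.0, 0.67, 0.743, -0.001]
contact_force: [-5.4, -2.9, 8.9]
gripper_width: 0.549
grasp_force: 63.0
t: 19.05
eef_pos: [0.6406, 0.1658, 0.0632]
tool_rot: [0.0, 0.67, 0.743, 0.0]
contact_force: [0.3, -0.5, 0.2]
gripper_width: 0.701
grasp_force: 0.0
t: 19.8
eef_pos: [0.641, 0.1661, 0.232]
tool_rot: [0.001, 0.67, 0.743, 0.001]
contact_force: [0.1, 0.6, 0.2]
gripper_width: 0.702
grasp_force: 0.0
jar 479 ((0.42288681864738464, -0.22317318618297577), 0.030059874057769775)
tall 0 0
```

View pics/t3.png

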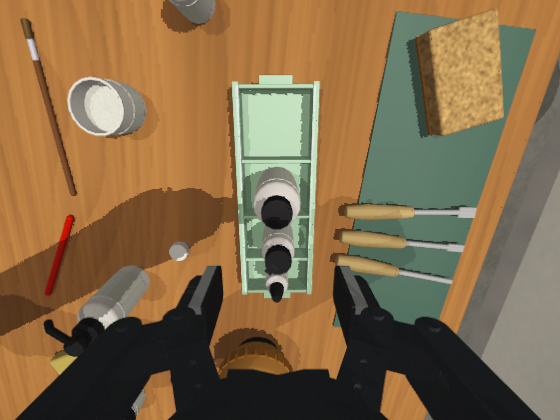

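The tall bottle stands in the third pocket at (277,190), with the other two still upright. The jar hasn't moved and goes last.

```bash
python3 -m jog '[[-1.8,-1.3,0,0],[-4.6,-3.2,0,0],[-7.6,-5.3,0,0],[-10.6,-7.4,0,0],[-13.6,-9.5,0,0],[-16.6,-11.6,0,0],[-19.6,-13.7,0,0],[-22.6,-15.8,0,0],[-25.6,-17.9,0,0],[-28.6,-20,0,0],[-31.6,-22.1,0,0],[-34.4,-24.1,0,0],[-36.4,-25.5,0,0],[-36.4,-25.5,3,0],[-36.4,-25.5,6,0],[-36.4,-25.5,9,0],[-36.4,-25.5,12,0],[-36.4,-25.5,14,0],[-36.4,-25.5,15,0],[-36.4,-25.5,15,0]]' -1 20 && python3 -m jog '[[0,0,1.5,0],[0,0,3,0],[0,0,4.2,0],[0,0,4.9,0],[0,0,4.9,0],[0,0,4.9,0]]' && python3 -m jog '[[0,0,0,0],[0,0,0,0],[0,0,0,0],[0,0,0,0],[0,0,0,0],[0,0,0,0],[0,0,0,0]]' 1 60 && python3 -c "
from h import *
import cv2
cv2.imwrite('pics/j1.png',bot.read_camera('wrist')['pixels'][:,:,::-1])"
```

```text
t: 21.57
eef_pos: [0.4219, -0.2214, 0.0775]
tool_rot: [-0.003, 0.67, 0.743, -0.001]
contact_force: [-0.4, 0.4, 0.5]
gripper_width: 1.003
grasp_force: 0.0
t: 22.07
eef_pos: [0.4246, -0.2226, 0.0319]
tool_rot: [0.0, 0.67, 0.743, 0.0]
contact_force: [-0.0, 0.4, -0.5]
gripper_width: 1.003
grasp_force: 0.0
t: 22.65
eef_pos: [0.4249, -0.2229, 0.0326]
tool_rot: [0.001, 0.67, 0.743, 0.0]
contact_force: [-1.9, 0.9, 8.8]
gripper_width: 0.683
grasp_force: 62.5
```

View pics/j1.png

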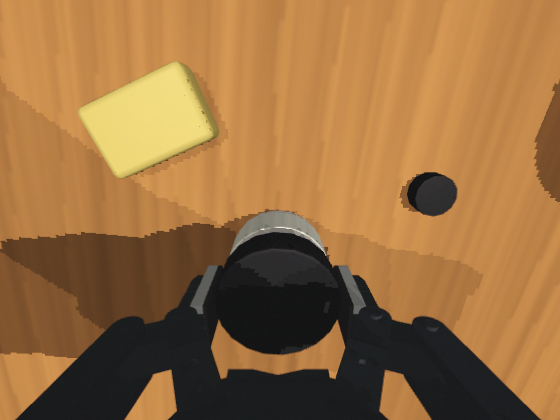

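The jar is held upright by its lid at (278,300).

```bash
python3 -m jog '[[0,0,-1.5,0],[0,0,-4.5,0],[0,0,-8,0],[0,0,-12,0],[0,0,-16,0],[0.8,0.5,-19,0],[2.6,1.5,-20,0],[5.4,3.1,-20,0],[8.4,4.9,-20,0],[11.4,6.6,-20,0],[14.4,8.4,-20,0],[17.4,10.1,-20,0],[20.4,11.9,-20,0],[23.4,13.6,-20,0],[26.4,15.4,-20,0],[29.4,17.1,-20,0],[32.4,18.9,-20,0],[35.4,20.6,-20,0],[38.4,22.4,-20,0],[41,23.9,-20,0]]' && python3 -m jog '[[1.8,1.1,0,0],[2.8,1.6,0,0],[2.8,1.6,1,0],[2.8,1.6,3,0],[2.8,1.6,6,0],[2.8,1.6,9,0],[2.8,1.6,11,0],[2.8,1.6,12,0],[2.8,1.6,12,0],[2.8,1.6,12,0]]' && python3 - <<'E'
from h import *
import cv2
c=bot.read_camera("wrist");cv2.imwrite('pics/j2.png',c['pixels'][:,:,::-1])
E
```

```text
t: 24.37
eef_pos: [0.62, 0.2121, 0.2314]
tool_rot: [-0.0, 0.67, 0.743, 0.0]
contact_force: [0.7, 0.0, -1.6]
gripper_width: 0.679
grasp_force: 65.1
t: 25.2
eef_pos: [0.6329, 0.2383, 0.1115]
tool_rot: [0.0, 0.67, 0.742, -0.0]
contact_force: [0.5, 0.3, -1.7]
gripper_width: 0.685
grasp_force: 65.1
```

View pics/j2.png

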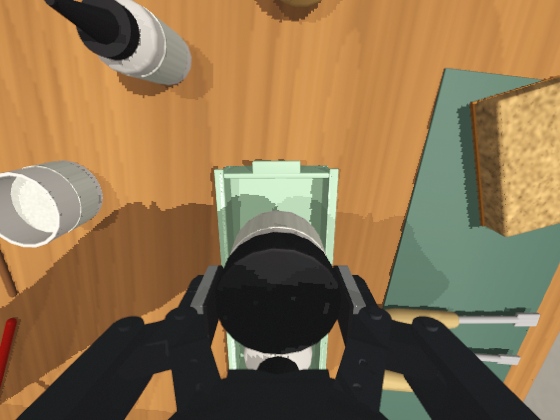

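The jar hangs over the widest pocket, with the end wall at row 172; glue and rinse jar are still upright at the left. That was my last picture, so the final check will be by numbers.

```bash
python3 -m jog '[[0,0,1,0],[0,0,2.5,0],[0,0,4,0],[0,0,5.5,0],[0,0,6.5,0],[0,0,7.2,0],[0,0,7.4,0],[0,0,7.5,0],[0,0,7.5,0],[0,0,7.5,0]]' && python3 -m jog '[[0,0,0,0],[0,0,0,0],[0,0,0,0],[0,0,0,0],[0,0,0,0],[0,0,0,0]]' -0.7 && python3 -m jog '[[0,0,-1,0],[0,0,-3,0],[0,0,-6,0],[0,0,-10,0],[0,0,-14,0],[0,0,-18,0],[0,0,-21,0],[0,0,-22,0],[0,0,-22,0]]' && python3 -m jog '[[0,-2,0,0],[0,-5,0,0],[0,-8,0,0],[2,-11,0,0],[5,-13,0,0],[8,-13,0,0],[8,-13,0,0],[8,-13,0,0]]' && python3 - <<'E'
from h import *
th=.104;ctr=np.array([.642,.152]);Rm=np.array([[np.cos(th),-np.sin(th)],[np.sin(th),np.cos(th)]])
for k in("top","side"):
    P=cloud(bot.read_camera(k))
    for n,l,h,r in(("dropper",-.103,.088,.012),("fliptop",-.05,.095,.02),("tall",.013,.122,.02),("jar",.087,.06,.04)):
        g=ctr+Rm@[0,l];q=P[(np.hypot(P[...,0]-g[0],P[...,1]-g[1])<.035)&(P[...,2]>h-(.018 if n=="dropper" else .004))&(P[...,2]<h+.015)]
        if len(q)<4: print(k,n,"few",len(q));continue
        (a,b),rr=cv2.minEnclosingCircle(np.float32(q[:,:2]));print(k,n,len(q),"local mm",np.round(((np.array([a,b])-ctr)@Rm)*1000,1),"want y",l*1000,"r",round(rr*1000,1),"ztop med",np.round(np.median(q[:,2])*1000,1),"want",h*1000+4)
    for n,x,y,h in(("pump",.44,.006,.136),("rinse",.445,.2365,.056),("glue",.533,.353,.125)):
        q=P[(np.hypot(P[...,0]-x,P[...,1]-y)<.05)&(P[...,2]>.05)];print(k,n,len(q),np.round(q.mean(0),3),"top",round(q[:,2].max(),4))
E
```

```text
t: 26.08
eef_pos: [0.6317, 0.2389, 0.0368]
tool_rot: [-0.0, 0.67, 0.743, -0.002]
contact_force: [-6.2, -3.0, 9.4]
gripper_width: 0.684
grasp_force: 66.3
t: 26.58
eef_pos: [0.6329, 0.2394, 0.0362]
tool_rot: [0.0, 0.67, 0.743, 0.0]
contact_force: [-0.9, 0.8, 1.4]
gripper_width: 0.849
grasp_force: 0.0
t: 27.33
eef_pos: [0.6343, 0.2406, 0.261]
tool_rot: [0.002, 0.67, 0.743, 0.003]
contact_force: [0.4, 0.5, -1.1]
gripper_width: 0.847
grasp_force: 0.0
t: 28.0
eef_pos: [0.4936, 0.3069, 0.255]
tool_rot: [-0.001, 0.668, 0.744, -0.001]
contact_force: [0.7, -1.1, -0.1]
gripper_width: 0.848
grasp_force: 0.0
top dropper 43 local mm [ -2.2 -87.8] want y -103.0 r 20.0 ztop med 85.0 want 92.0
top fliptop 108 local mm [ -2.2 -51.9] want y -50.0 r 14.9 ztop med 98.4 want 99.0
top tall 121 local mm [-3.4 10.7] want y 13.0 r 14.8 ztop med 124.9 want 126.0
top jar 449 local mm [-3.6 85.3] want y 87.0 r 30.3 ztop med 63.5 want 64.0
top pump 355 [0.44  0.002 0.11 ] top 0.1415
top rinse 4005 [0.446 0.234 0.647] top 0.6934
top glue 790 [0.524 0.327 0.406] top 0.6248
side dropper few 0
side fliptop 9 local mm [ -1.2 -35.6] want y -50.0 r 4.1 ztop med 93.5 want 99.0
side tall 127 local mm [-0.2 13.2] want y 13.0 r 15.6 ztop med 125.6 want 126.0
side jar 677 local mm [-0.5 88.1] want y 87.0 r 31.7 ztop med 63.6 want 64.0
side pump 864 [0.44  0.014 0.094] top 0.1397
side rinse 539 [0.436 0.258 0.337] top 0.5967
side glue 4030 [0.513 0.339 0.378] top 0.6123
```

```bash
python3 - <<'E'
from h import *
P=cloud(bot.read_camera("top"));g=np.array([.6527,.0496])
q=P[(np.hypot(P[...,0]-g[0],P[...,1]-g[1])<.022)&(P[...,2]>.066)]
print(len(q),cv2.minEnclosingCircle(np.float32(q[:,:2])),q[:,2].max(),np.round(q.mean(0),4))
t=q[q[:,2]>.085];print(np.round(t.mean(0),4))
print(bot.hand_in())
E
```

```text
68 ((0.6487958431243896, 0.05338648334145546), 0.01269648689776659) 0.09453016339368725 [0.6467 0.0519 0.0778]
[0.6484 0.053  0.0906]
the job is handed in; nothing more can be done
None
```

I put all four paints upright in their matching pockets and handed the job in at about 28 s. The pump still stood in place in the last check. The arm hid the glue and rinse jar from that check, but I moved neither, and both stood undisturbed in the last picture.

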